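# Probe three sunken test contacts with a hand tester

### The job

Take the hand tester from its yellow fork and check the training board: put its tip down the brown well, then the blue, then the green, each time in line with the well, and press the sprung contact gently, without ramming it, for half a second. The contacts lie at unknown depths, so feel for them. Then hang the tester back upright in its fork by the flange and let go; leave everything else undisturbed.

Things in the scene. Friction and masses are not known exactly. Their poses are not given: they have to be found in the camera images.
- tester: hand test probe, 170 mm, 140 g, hanging tip down in the fork. Origin at the very tip, z from tip to handle. From the tip up: round-ended steel shaft 7 mm thick to 66 mm; cone to 78; round black body 22 mm wide to 110; black flange 44 mm wide, 110 to 115; red square handle 24 x 24 mm, faces square to this body's x and y, 115 to 170
- tip (a point): the very end of the tester's shaft (same place and axes as the tester's origin)
- flange (a point): on the tester's axis, at the underside of its flange, 110 mm above the tip
- grip (a point): on the tester's axis, 145 mm above the tip: a good place to hold the red handle, between its two x-faces or its two y-faces
- rack: grey stand, fixed, with a yellow level fork: two prongs 8 mm thick, upper face 140 mm above the table, reaching to this body's -x. The slot between them is 30 mm wide, along x, open at -x, closed 25 mm behind the seat. The back plate, 39 to 51 mm behind the seat, is no higher than the fork. Origin on the table under the seat
- rack_seat (a point): where the middle of the flange's underside rests: between the prongs, level with their upper face; axes as the rack's. Lips 6 mm high cross each prong 23.5 mm before and behind it and keep the flange in: lift the tester about 15 mm or more, then take it out to the rack's -x or upwards
- board: plywood training board 240 x 500 x 18 mm lying on the table, fixed; origin at the centre of its underside. Carries the three wells, in any order
- screwdriver: loose bystander: screwdriver, 190 mm long, lying; leave it alone. x along it to the blade
- tape: loose bystander: yellow roll of tape, 84 mm across, 19 mm high; leave it alone. Origin centre of underside
- switch: loose bystander: white wall switch, 82 x 82 x 35 mm; leave it alone. Origin centre of underside
- brown: Brown test well, fixed: white block 80 x 80 x 50 mm on a grey foot, a brown ring and brown bars round its mouth; the block is tilted 0.35 rad, its axis leaning to this body's -x (about to the robot). Origin: centre of the foot's underside. A reading takes 3 to 12 N on the contact for half a second, tip within 7 mm of the well's axis, tester within 0.17 rad of it; over 25 N breaks it
- brown_mouth (a point): centre of the brown well's round mouth, level with the block's face; z points out along the well's axis. The well is 30 mm wide, straight. In it sits a flat brass contact, 27 mm wide, 10 to 24 mm below the mouth, different in each well and at each start and in no reading: feel for it. It gives by 1 mm per 1.5 N and bottoms after 8 mm (12 N); mouth 99 mm above the table
- blue: Blue test well, fixed: white block 80 x 80 x 50 mm on a grey foot, a blue ring and blue bars round its mouth; the block is level, so that the well's axis is vertical. Origin: centre of the foot's underside. A reading takes 3 to 12 N on the contact for half a second, tip within 7 mm of the well's axis, tester within 0.17 rad of it; over 25 N breaks it
- blue_mouth (a point): centre of the blue well's round mouth, level with the block's face; z points out along the well's axis. The well is 30 mm wide, straight. In it sits a flat brass contact, 27 mm wide, 10 to 24 mm below the mouth, different in each well and at each start and in no reading: feel for it. It gives by 1 mm per 1.5 N and bottoms after 8 mm (12 N); mouth 90 mm above the table
- green: Green test well, fixed: white block 80 x 80 x 50 mm on a grey foot, a green ring and green bars round its mouth; the block is tilted 0.35 rad, its axis leaning to this body's -x (about to the robot). Origin: centre of the foot's underside. A reading takes 3 to 12 N on the contact for half a second, tip within 7 mm of the well's axis, tester within 0.17 rad of it; over 25 N breaks it
- green_mouth (a point): centre of the green well's round mouth, level with the block's face; z points out along the well's axis. The well is 30 mm wide, straight. In it sits a flat brass contact, 27 mm wide, 10 to 24 mm below the mouth, different in each well and at each start and in no reading: feel for it. It gives by 1 mm per 1.5 N and bottoms after 8 mm (12 N); mouth 99 mm above the table

How it is judged (in metres and radians):
On the way, in this order (a step that is already met when the one before it is completed fails the run):
1. the tester's tip, put down the brown well in line with it, presses the sprung contact with 3 to 12 N for half a second (contact force between tester and brown between 3 and 12 N and z of tip in the frame of brown_mouth below -0.009 m and x of tip in the frame of brown_mouth between -0.007 and 0.007 m and y of tip in the frame of brown_mouth between -0.007 and 0.007 m and angle between the z axis of tester and the z axis of brown_mouth, either way round below 0.17 rad), for 0.5 s.
2. the tester's tip, put down the blue well in line with it, presses the sprung contact with 3 to 12 N for half a second (contact force between tester and blue between 3 and 12 N and z of tip in the frame of blue_mouth below -0.009 m and x of tip in the frame of blue_mouth between -0.007 and 0.007 m and y of tip in the frame of blue_mouth between -0.007 and 0.007 m and angle between the z axis of tester and the z axis of blue_mouth, either way round below 0.17 rad), for 0.5 s.
3. the tester's tip, put down the green well in line with it, presses the sprung contact with 3 to 12 N for half a second (contact force between tester and green between 3 and 12 N and z of tip in the frame of green_mouth below -0.009 m and x of tip in the frame of green_mouth between -0.007 and 0.007 m and y of tip in the frame of green_mouth between -0.007 and 0.007 m and angle between the z axis of tester and the z axis of green_mouth, either way round below 0.17 rad), for 0.5 s.
At the end, for the whole second after the job is handed in: The tester hangs still and upright (within 0.1 rad) in the fork, its flange resting on the prongs within 9 mm of the seat, released; screwdriver, tape and switch lie within 20 mm of where they were (distance between flange and rack_seat below 0.009 m and angle between tester's own z axis and vertical below 0.1 rad and linear speed of tester below 0.02 m/s and contact force between tester and rack above 0.3 N and distance of each of screwdriver, tape, switch from where it was at the start of the episode below 0.02 m); the robot touches nothing.
It fails at once if the tester rams a well or its contact with more than 25 N (contact force between tester and brown above 25 N or contact force between tester and blue above 25 N or contact force between tester and green above 25 N).
It fails at once if the screwdriver, the tape or the switch is pushed more than 20 mm (distance of any of screwdriver, tape, switch from where it was at the start of the episode above 0.02 m).
It also fails if it takes over 66 s, if anything falls off the work surface, if the arm or the gripper's body presses on something with over 40 N, if the wrist force passes 120 N, or if a joint passes its speed limit or range.

### The arm

A 6-joint arm with a two-finger parallel gripper is mounted at the origin on the work surface. World frame = base frame: x ahead of the robot, y to its left, z up, the work surface at z = 0. Lengths are in m, angles in degrees, forces in N, time in s.
With the tool pointing down it reaches from about 0.35 to 0.875 m from the base axis. Payload 4.2 kg.
Tool frame: the origin (TCP) lies midway between the tips of the shut fingers; the grasp point (between the pads) lies 19 mm behind it; y points along the fingers, z is the direction in which the jaws open and shut, and the axes are right-handed (so a half turn about y gives the same grasp; the last joint's range is limited). The gripper opens to 87 mm and grips with 3 to 60 N. Pads are 19 mm wide; open, the fingers measure 117 mm over their backs; the gripper's body (75 mm by 190 mm) begins 51 mm behind the grasp point.
Start: joints at [-50.787, 22.042, 0.453, 0, -68.411, -14.817], TCP at [0.258, -0.569, 0.223] pointing down, gripper open.
Joint ranges: [-179.83, 179.83], [-69.29, 118.12], [-61.27, 80.66], [-181.25, 117.63], [-171.15, -9.14], [-177.46, 177.46]. Speed limits (degrees/s): [159.86, 159.86, 180, 180, 180, 180].

### API

Orientations are given as [roll, pitch, yaw] about the fixed x, y, z axes, in that order (R = Rz(yaw) Ry(pitch) Rx(roll)).
In Python, from workcell import env gives the robot as it stands. The module is installed in compiled form; this text tells all that it offers. Calls block until the motion is done:
- env.goto(position, orientation): joint-space move of the TCP to a pose.
- env.move_straight(position, rotation=None, rate=0.15, force_limit=None): straight line of the TCP; rotation=None keeps the orientation; rate is the mean speed in m/s. With force_limit (N) it stops when the force on the tool has changed by that much, and returns True; else False.
- env.set_joints(angles): joint-space move.
- env.gripper_to(opening, grasp_force=None): opening from 0.0 (shut) to 1.0 (fully open); grasp_force is the grip in N (None keeps the last); returns when the fingers have stopped.
- env.dwell(seconds).
- env.inverse_kinematics(position, orientation): joint angles nearest the present ones, or None.
- env.read_state(): the state.
- env.grab_frame(name): name is "scene" or "top"; returns a dict with "image" (480x640x3 uint8, blue, green, red), "fx", "fy", "cx", "cy" (pixels), "position" and "orientation" of the camera in the world. Camera axes: x right, y up, looking along -z (the intrinsics and any distortion apply to the point x, -y, -z); pixel columns grow to the right and rows downward; lengths in m; the calibration is good to about 2 mm. A picture is of the moment at which its call begins. There is no depth.
A pose or a line that the arm cannot do raises env.Unreachable and nothing moves.
- env.close_job(): hands the job in, once; it reports no verdict.
Trained networks look in a picture, given as the dict that the camera call returned (one of the last four; its "shot" number tells which), for a name from the list of things; names that differ only in an ending like _2 or _b are one class to them, and where a whole thing is asked for, a point or a joint stands for the part that bears it (a point fixed in the world has none). Each returns a list of dicts, best first, with "score" (0 to 1); they miss things now and then, are a little off and sometimes report something else, mostly with a low value. They report only what shows in the picture. A call takes as long as a camera call.
- env.search_frame(picture, thing): "xyz" ([x, y, z] in m, in world coordinates, good to about 4 mm: the middle of the surface that is visible of it).
- env.trace(picture, thing): "mask" (480x640 bool, what is visible of it).
The state is a dict: "clock": time; "joint_positions": joint angles; "qvel": joint speeds; "joint_torque": joint torques, N m; "position": TCP position; "tool_rot": TCP orientation; "force": force on the tool from outside, world axes, zero at the start; "wrist_torque": the same for the moment, N m; "opening": opening from 0.0 (shut) to 1.0 (fully open).
Only numpy, scipy, OpenCV 4.12 (cv2) and the standard library are available. Lean on these libraries where they do the work, as an engineer would, in place of code of your own. Each camera call takes 0.05 s, during which the arm holds its last target. There are 200 camera calls.

## Working session

There is one attempt and no reset: what is moved stays moved. The work goes in short steps, each a Python script; the robot and the scene stay as the last script left them, time stands still between calls to the robot, and variables do not carry over. Pictures are saved under pics/ and viewed, about 8 in all and at most 12, crops included, and the job is handed in when it is done.

```bash
mkdir -p pics
python3 - <<'E'
from workcell import env
import cv2,numpy as np
for n in ("scene","top"):
    p=env.grab_frame(n); cv2.imwrite(f"pics/{n}0.png",p["image"])
    print(n,{k:np.round(v,4).tolist() if k!='image' else 0 for k,v in p.items() if k!='image' and not isinstance(v,str)})
    for t in ["tester","flange","rack","rack_seat","board","brown","blue","green","brown_mouth","blue_mouth","green_mouth","screwdriver","tape","switch"]:
        try:
            r=env.search_frame(p,t); print(t,[(np.round(q["xyz"],3).tolist(),round(q["score"],2)) for q in r[:2]])
        except Exception as e: print(t,repr(e)[:80])
s=env.read_state(); print(s["clock"],s["tool_rot"],s["force"],s["opening"])
E
```

```text
scene {'fx': 556.869, 'fy': 556.869, 'cx': 317.9635, 'cy': 234.8018, 'position': [1.2534, -0.3935, 0.9593], 'orientation': [43.726, -0.6639, 66.3645], 'shot': 1}
tester [([0.533, 0.323, 0.166], 0.81), ([0.572, 0.321, 0.071], 0.44)]
flange [([0.536, 0.325, 0.169], 0.89), ([0.573, 0.323, 0.069], 0.37)]
rack [([0.575, 0.321, 0.072], 0.9)]
rack_seat [([0.571, 0.32, 0.073], 0.63)]
board [([0.657, -0.123, 0.018], 0.87)]
brown [([0.636, 0.064, 0.082], 0.9)]
blue [([0.611, -0.224, 0.09], 0.91)]
green [([0.624, -0.08, 0.086], 0.63), ([0.422, -0.17, 0.019], 0.55)]
brown_mouth [([0.623, 0.068, 0.093], 0.87), ([0.531, 0.321, 0.169], 0.59)]
blue_mouth [([0.607, -0.224, 0.088], 0.86), ([0.617, -0.07, 0.094], 0.44)]
green_mouth [([0.614, -0.071, 0.095], 0.66)]
screwdriver [([0.423, -0.17, 0.021], 0.82), ([0.624, 0.069, 0.095], 0.72)]
tape [([0.448, -0.365, 0.021], 0.93), ([0.617, -0.07, 0.095], 0.22)]
switch [([0.576, -0.432, 0.028], 0.94), ([0.621, -0.078, 0.086], 0.51)]
top {'fx': 539.2813, 'fy': 539.2813, 'cx': 314.3516, 'cy': 237.5482, 'position': [0.4483, -0.0637, 1.4008], 'orientation': [3.56
[... 160 characters left out ...]
.539, 0.317, 0.058], 0.71)]
board [([0.601, -0.084, 0.016], 0.84)]
brown [([0.608, 0.072, 0.092], 0.65)]
blue [([0.585, -0.22, 0.09], 0.94), ([0.417, -0.162, 0.022], 0.33)]
green [([0.593, -0.07, 0.094], 0.83), ([0.536, 0.314, 0.061], 0.56)]
brown_mouth [([0.602, 0.078, 0.097], 0.65), ([0.587, -0.217, 0.093], 0.61)]
blue_mouth [([0.584, -0.222, 0.088], 0.63)]
green_mouth [([0.589, -0.07, 0.097], 0.62), ([0.607, 0.075, 0.092], 0.61)]
screwdriver [([0.415, -0.164, 0.019], 0.57)]
tape [([0.44, -0.365, 0.021], 0.76)]
switch [([0.559, -0.428, 0.026], 0.96), ([0.44, -0.365, 0.018], 0.35)]
1.5 [-8.99983923e+01  3.00984471e-05  2.43954015e+01] [-0.36056078  0.80658083  0.44905841] 1.0001910196892572
```

View pics/scene0.png

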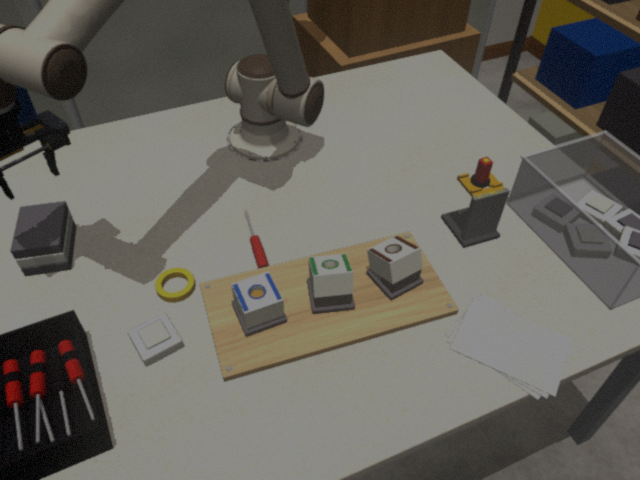

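View pics/top0.png

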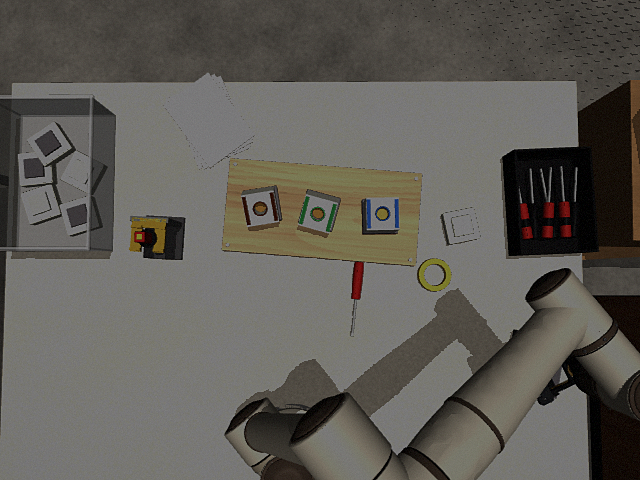

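```bash
cat > h.py <<'E'
from workcell import env
import cv2,numpy as np
from scipy.spatial.transform import Rotation as Ro
def ray(p,uv):
    R=Ro.from_euler('xyz',p["orientation"],degrees=True).as_matrix()
    d=R@np.array([(uv[0]-p["cx"])/p["fx"],-(uv[1]-p["cy"])/p["fy"],-1]); return np.array(p["position"]),d
def atz(p,uv,z):
    o,d=ray(p,uv); return o+d*(z-o[2])/d[2]
def proj(p,X):
    R=Ro.from_euler('xyz',p["orientation"],degrees=True).as_matrix()
    c=R.T@(np.array(X)-p["position"]); return np.array([p["cx"]+p["fx"]*c[0]/-c[2],p["cy"]-p["fy"]*c[1]/-c[2]])
def crop(p,x,y,w,h,s): return cv2.convertScaleAbs(cv2.resize(p["image"][y:y+h,x:x+w],None,fx=s,fy=s,interpolation=cv2.INTER_CUBIC),alpha=1.3)
E
python3 - <<'E'
from h import *
P={n:env.grab_frame(n) for n in("scene","top")}
a=crop(P["top"],120,205,75,60,5);b=crop(P["scene"],435,145,75,105,4)
c=crop(P["top"],235,175,170,70,4);
im=np.zeros((600,800,3),np.uint8)
im[:300,:375]=a; im[:300,380:680]=b[:300]; im[305:585,:680]=c
cv2.imwrite("pics/c1.png",im)
cv2.imwrite("pics/c2.png",crop(P["scene"],220,225,210,110,3.8))
for n,p in P.items():
    for t in["board","tape","switch"]:
        m=env.trace(p,t)[0]["mask"]; q=cv2.minAreaRect(np.argwhere(m)[:,::-1].astype(np.float32)); 
        ctr=np.argwhere(m).mean(0)[::-1]; print(n,t,ctr,atz(p,ctr,.018),m.sum())
print("board px scene",[atz(P["scene"],u,.018).round(3).tolist() for u in[(203,288),(413,235),(457,308),(224,373)]])
print("board px top",[atz(P["top"],u,.018).round(3).tolist() for u in[(418,266),(222,250),(230,157),(423,172)]])
E
```

```text
scene board [317.29883294 313.33064355] [ 0.63754102 -0.11358417  0.018     ] 14995
scene tape [173.83090024 284.27615572] [ 0.4466063  -0.36648264  0.018     ] 822
scene switch [154.71111111 338.84786325] [ 0.56749733 -0.43372177  0.018     ] 1755
top board [322.68515168 212.01468132] [ 0.6004147  -0.07546753  0.018     ] 14372
top tape [434.17488789 274.20403587] [ 0.44029298 -0.3599072   0.018     ] 446
top switch [460.24538745 225.25369004] [ 0.56563678 -0.42859707  0.018     ] 1084
board px scene [[0.481, -0.312, 0.018], [0.521, 0.182, 0.018], [0.74, 0.16, 0.018], [0.694, -0.33, 0.018]]
board px top [[0.461, -0.319, 0.018], [0.503, 0.183, 0.018], [0.744, 0.165, 0.018], [0.704, -0.335, 0.018]]
```

View pics/c1.png

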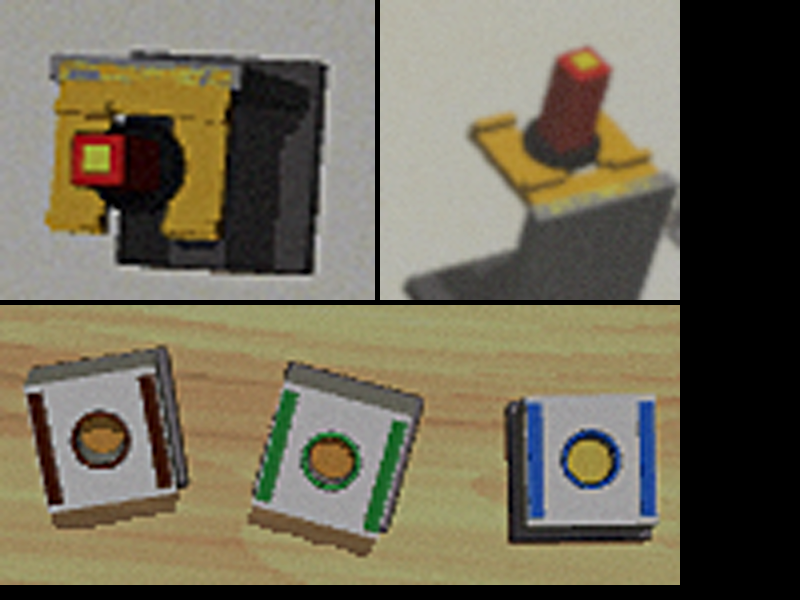

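View pics/c2.png

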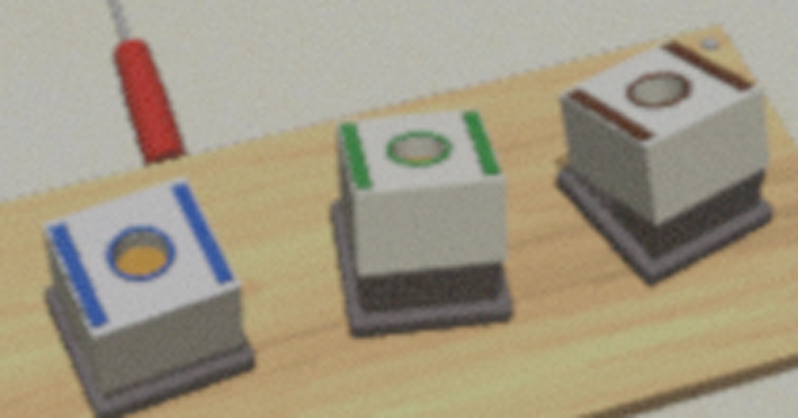

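```bash
cat >> h.py <<'E'
def tri(ps,uvs):
    A=np.zeros((3,3));b=np.zeros(3)
    for p,u in zip(ps,uvs):
        o,d=ray(p,u); d=d/np.linalg.norm(d); M=np.eye(3)-np.outer(d,d); A+=M;b+=M@o
    return np.linalg.solve(A,b)
E
python3 - <<'E'
from h import *
P={n:env.grab_frame(n) for n in("scene","top")}
S,T=P["scene"],P["top"]
s=lambda x,y:(220+x/3.8,225+y/3.8); t=lambda x,y:(235+x/4,175+(y-305)/4)
for n,a,b,z in[("blue",s(140,252),t(590,459),.09),("green",s(419,148),t(331,461),.099),("brown",s(658,89),t(101,439),.099)]:
    X=tri([S,T],[a,b]); print(n,"scene",atz(S,a,z).round(4),"top",atz(T,b,z).round(4),"tri",X.round(4),(proj(S,X)-a).round(1),(proj(T,X)-b).round(1))
a=(435+585/4,145+60/4);b=(120+96/5,205+157/5);X=tri([S,T],[a,b]);print("handle top",atz(S,a,.2),atz(T,b,.2),X,proj(S,X)-a,proj(T,X)-b)
# bar yaw in top
for n,u,v,z in[("brownL",t(35,393),t(55,503),.1),("brownR",t(148,376),t(165,487),.1),("greenL",t(290,392),t(264,500),.1),("greenR",t(399,422),t(373,530),.1),("blueL",t(535,402),t(537,520),.09),("blueR",t(646,400),t(650,515),.09)]:
    d=atz(T,u,z)-atz(T,v,z); print(n,d.round(3),np.degrees(np.arctan2(d[1],d[0])).round(1))
# prong lines
k=lambda x,y:(120+x/5,205+y/5)
for u,v in[(k(55,60),k(245,65)),(k(105,120),k(105,232)),(k(165,115),k(165,238)),(k(232,80),k(220,240)),(k(53,115),k(48,230))]:
    a,b=atz(T,u,.14),atz(T,v,.14); d=a-b; print(a.round(3),b.round(3),np.degrees(np.arctan2(d[1],d[0])).round(1))
for n,p in P.items():
    m=env.trace(p,"board")[0]["mask"].astype(np.uint8); c=max(cv2.findContours(m,0,2)[0],key=cv2.contourArea); 
    q=cv2.approxPolyDP(cv2.convexHull(c),8,True)[:,0]; print(n,[(u.tolist(),atz(p,u,.018).round(3).tolist()) for u in q])
E
```

```text
blue scene [ 0.5895 -0.2232  0.09  ] top [ 0.5886 -0.2208  0.09  ] tri [ 0.5885 -0.2219  0.0881] [0.5 0. ] [0.4 0.1]
green scene [ 0.5885 -0.0643  0.099 ] top [ 0.5867 -0.0628  0.099 ] tri [ 0.5868 -0.0631  0.0966] [ 0.2 -0. ] [0.1 0.1]
brown scene [0.6011 0.0747 0.099 ] top [0.6003 0.0768 0.099 ] tri [0.6002 0.0763 0.0974] [ 0.4 -0. ] [0.3 0.1]
handle top [0.60912785 0.52582479 0.2       ] [0.52631098 0.33650491 0.2       ] [0.58856034 0.40189734 0.22337274] [-48.70475158  -0.05233073] [-32.61134584 -28.86142912]
brownL [0.067 0.013 0.   ] 10.6
brownR [0.068 0.011 0.   ] 8.9
greenL [ 0.066 -0.016  0.   ] -13.5
greenR [ 0.066 -0.016  0.   ] -13.6
blueL [0.072 0.001 0.   ] 0.6
blueR [0.07  0.002 0.   ] 1.4
[0.576 0.377 0.14 ] [0.573 0.287 0.14 ] 88.4
[0.548 0.353 0.14 ] [0.495 0.352 0.14 ] 1.1
[0.55  0.324 0.14 ] [0.492 0.323 0.14 ] 1.0
[0.566 0.293 0.14 ] [0.491 0.298 0.14 ] -3.4
[0.55  0.377 0.14 ] [0.496 0.378 0.14 ] -1.3
scene [([457, 308], [0.74, 0.16, 0.018]), ([224, 381], [0.71, -0.335, 0.018]), ([199, 283], [0.464, -0.316, 0.018]), ([409, 232], [0.508, 0.179, 0.018])]
top [([230, 158], [0.742, 0.165, 0.018]), ([421, 173], [0.701, -0.33, 0.018]), ([415, 265], [0.464, -0.311, 0.018]), ([223, 250], [0.503, 0.181, 0.018])]
```

```bash
cat >> h.py <<'E'
W={"brown":((.6003,.0763,.098),-20.05,8.5),"blue":((.5888,-.222,.0895),0,1.0),"green":((.587,-.0633,.098),-20.05,-14)}
def axis(pitch,yaw): return Ro.from_euler('xyz',[0,pitch,yaw],degrees=True).as_matrix()[:,2]
def tcp(w,h,off=(0,0,0)):
    m,pi,ya=W[w]; return (np.array(m)+off+axis(pi,ya)*(h+.126)).tolist(),[-90,pi,ya]
E
python3 - <<'E'
from h import *
S,T=env.grab_frame("scene"),env.grab_frame("top")
a=(435+205/4,145+60/4);b=(120+96/5,205+157/5);X=tri([S,T],[a,b]);print("handle top",atz(S,a,.2),atz(T,b,.2),X,proj(S,X)-a)
x,y=((atz(S,a,.2)+atz(T,b,.2))/2)[:2]
assert abs(x-.526)<.01 and abs(y-.3365)<.01
env.goto([x,y,.27],[-90,0,0]); print(env.read_state()["clock"])
env.move_straight([x,y,.157],rate=.12,force_limit=15)
env.gripper_to(0,45); env.dwell(.2)
s=env.read_state(); print(x,y,s["opening"],s["position"],s["force"],s["clock"])
for w in W:
    print(w,env.inverse_kinematics(*tcp(w,.03)))
S,T=env.grab_frame("scene"),env.grab_frame("top")
im=np.zeros((500,800,3),np.uint8); im[:480,:400]=crop(S,430,120,100,120,4); im[:400,400:]=crop(T,110,185,100,100,4); cv2.imwrite("pics/g.png",im)
E
```

```text
handle top [0.52823827 0.33343949 0.2       ] [0.52631098 0.33650491 0.2       ] [0.52607269 0.33661573 0.19756562] [ 0.36440218 -0.05217927]
5.5
0.5272746263902 0.33497219658369337 0.27646883337141026 [0.5272806  0.33495447 0.156968  ] [ 0.36265231 -0.43796315 -0.14179384] 7.8333
brown [  27.44085176    4.18008363  -26.46707319    9.82060489  -40.72600425
 -115.34152201]
blue [-5.94705362e+00  2.16660721e+01  3.19622453e+00 -2.54444375e-14
 -7.15301524e+01 -8.30529464e+01]
green [  17.45488145    2.82374865  -30.0639667    15.85220333  -40.91561472
 -131.99436402]
```

View pics/g.png

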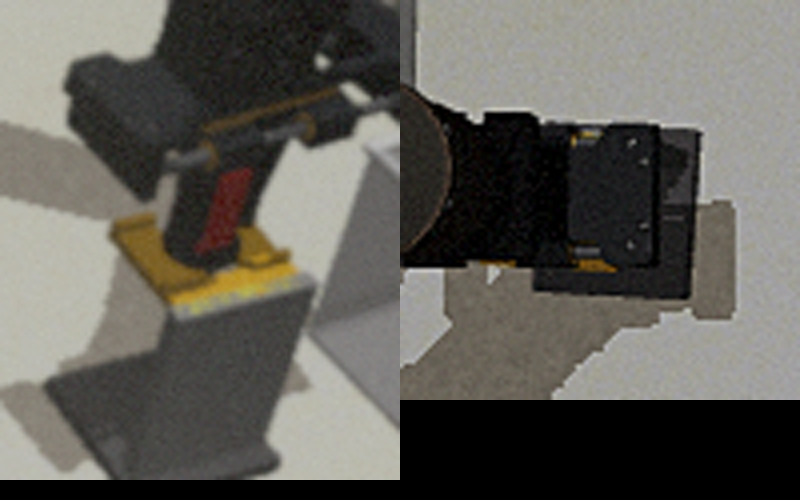

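Run:
```python
from h import *
x,y=.5273,.3350
env.move_straight([x,y,.30],rate=.15)
p,r=tcp("brown",.08); env.goto(p,r)
p,r=tcp("brown",.02); env.move_straight(p,r,rate=.12); env.dwell(.3)
s=env.read_state(); print(s["clock"],s["position"]-np.array(p),s["force"],s["tool_rot"])
S,T=env.grab_frame("scene"),env.grab_frame("top")
tip=np.array(W["brown"][0])+axis(*W["brown"][1:])*.02
u=proj(S,tip);v=proj(S,W["brown"][0]); print(u,v)
im=np.zeros((480,800,3),np.uint8);im[:,:480]=crop(S,350,190,80,80,6);im[:320,480:]=crop(T,220,170,80,80,4)
cv2.imwrite("pics/b.png",im)
print([q["xyz"] for q in env.search_frame(S,"brown_mouth")[:1]])
```

```text
11.0333 [1.51723030e-04 8.66899830e-05 8.38461927e-04] [-0.39914322  0.48706221 -1.55018995] [-89.97198041 -20.13533822   8.49241703]
[392.57024786 240.07726596] [393.59284819 248.24240289]
[[0.5708, 0.322, 0.0779]]
```

View pics/b.png

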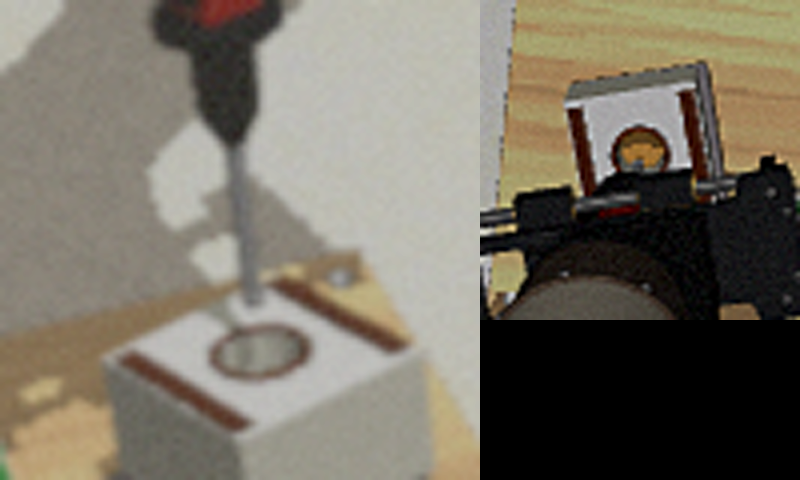

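```bash
cat >> h.py <<'E'
def F(n=5):
    f=[]
    for _ in range(n): env.dwell(.02); f.append(env.read_state()["force"])
    return np.mean(f,0)
def press(w,off=(0,0,0)):
    a=axis(*W[w][1:]); go=lambda h,**k: env.move_straight(tcp(w,h,off)[0],**k)
    if go(-.006,rate=.08,force_limit=4): print("early contact",env.read_state()["force"]); return
    env.dwell(.15); f0=F()
    hit=go(-.032,rate=.015,force_limit=3)
    s=env.read_state(); d=np.dot(s["position"]-np.array(W[w][0])-off,a)-.126
    print(w,"hit",hit,"depth",d,"f",np.dot(F()-f0,a))
    for i in range(7):
        f=np.dot(F()-f0,a)
        if f>5.5: break
        d-=min(.002,(7-f)/1500); go(d,rate=.02)
    v=[]
    for i in range(8): env.dwell(.1); v.append(round(float(np.dot(F(2)-f0,a)),2))
    print("d",d,"hold",v,"lateral",(F()-f0).round(2))
    go(.03,rate=.1); print(env.read_state()["clock"])
E
python3 -c "
from h import *
press('brown')"
```

```text
brown hit True depth -0.023715016478216014 f 4.2827702376456145
d -0.025423753872113205 hold [6.87, 7.62, 6.96, 6.68, 6.59, 6.8, 6.86, 6.23] lateral [-2.29 -0.29  6.56]
15.375
```

Run:
```python
from h import *
p,r=tcp("brown",.09); env.move_straight(p,rate=.15)
p,r=tcp("blue",.09); env.move_straight(p,r,rate=.15)
p,r=tcp("blue",.02); env.move_straight(p,rate=.12); env.dwell(.2)
S,T=env.grab_frame("scene"),env.grab_frame("top")
print(env.read_state()["tool_rot"],proj(S,np.array(W["blue"][0])+[0,0,.02]))
cv2.imwrite("pics/bl.png",crop(S,215,235,80,80,6))
```

```text
[-9.00101277e+01 -6.99684931e-02  1.00256878e+00] [256.60887317 284.65090731]
```

View pics/bl.png

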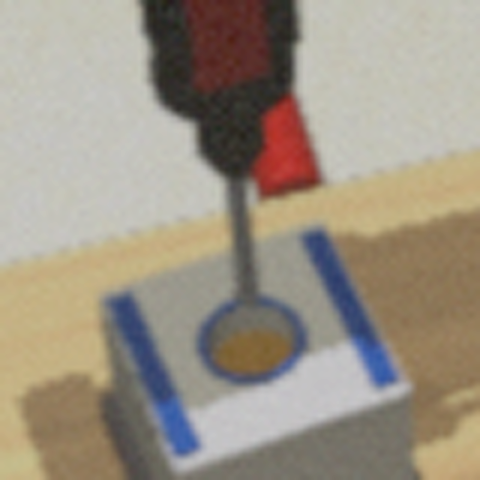

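Tip at crop (247,298), i.e. pixel (256.2,284.7), as predicted; mouth centred at (252,340). I'll press blue and then green.

Run:
```python
from h import *
press("blue")
p,r=tcp("blue",.09); env.move_straight(p,rate=.15)
p,r=tcp("green",.09); env.move_straight(p,r,rate=.15)
p,r=tcp("green",.02); env.move_straight(p,rate=.12); env.dwell(.2)
S,T=env.grab_frame("scene"),env.grab_frame("top")
print(env.read_state()["tool_rot"],env.read_state()["clock"],proj(S,np.array(W["green"][0])+axis(*W["green"][1:])*.02))
cv2.imwrite("pics/gr.png",crop(S,290,215,80,80,6))
```

```text
blue hit True depth -0.012327752140648018 f 4.178688577861896
d -0.014327752140648018 hold [5.88, 6.22, 6.64, 6.42, 6.55, 5.87, 6.53, 6.26] lateral [-0.13  0.29  6.04]
22.7333
[-89.95862512 -20.1147056  -14.00559775] 25.7417 [330.03095268 254.99328037]
```

View pics/gr.png

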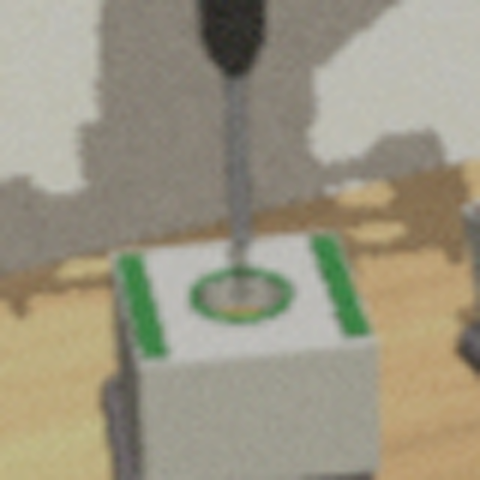

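Tip at pixel (330,256), on the axis above the mouth at (330,264). I'll press green and go back above the fork.

Run:
```python
from h import *
press("green")
p,r=tcp("green",.1); env.move_straight(p,rate=.15)
x,y=.5273,.3350
env.goto([x,y,.31],[-90,0,0])
env.move_straight([x,y,.185],rate=.12,force_limit=6); env.dwell(.2)
S=env.grab_frame("scene"); s=env.read_state(); print(s["clock"],s["position"],s["tool_rot"],s["opening"],s["force"])
cv2.imwrite("pics/r.png",crop(S,430,120,100,120,4))
for h in(0,.055,.11): print(proj(S,[x,y,.059+h]))
```

```text
green hit True depth -0.013086753046814295 f 4.316524153214904
d -0.014948752806403894 hold [6.35, 6.45, 6.14, 7.36, 6.21, 6.84, 6.63, 7.14] lateral [-0.99  0.7   6.78]
29.4417
32.9083 [0.52744966 0.33516456 0.1855735 ] [-8.99568676e+01 -4.24297535e-02  1.77337829e-03] 0.2708095528665132 [ 0.28643481 -0.23304125 -1.22076454]
[472.83701372 206.65813551]
[477.94023871 189.18712159]
[483.37166764 170.59249357]
```

View pics/r.png

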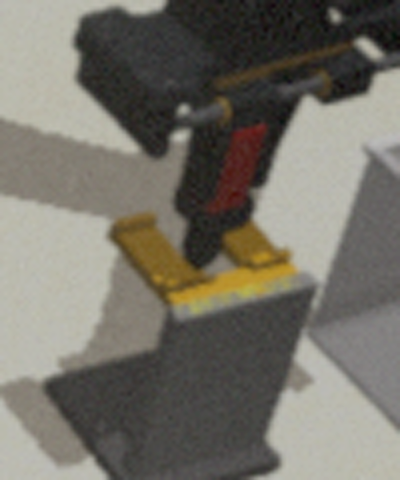

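The tester is upright over the slot and the cone is between the prongs. Next I'll lower it until it touches, then release.

Run:
```python
from h import *
x,y=.5273,.3350
f0=F()
h=env.move_straight([x,y,.1545],rate=.03,force_limit=2.5); env.dwell(.2)
s=env.read_state(); print(h,s["position"],(F()-f0).round(2))
if not .150<s["position"][2]<.1605: raise SystemExit("odd height")
env.gripper_to(1.0); env.dwell(.3)
env.move_straight([x,y,.28],rate=.12)
env.goto([.45,.05,.35],[-90,0,0]); env.dwell(.5)
S,T=env.grab_frame("scene"),env.grab_frame("top"); print(env.read_state()["clock"])
im=np.zeros((400,800,3),np.uint8);im[:,:400]=crop(S,430,140,100,100,4);im[:,400:]=crop(T,110,185,100,100,4)
cv2.imwrite("pics/end.png",im)
for n in["screwdriver","tape","switch"]: print(n,[env.search_frame(p,n)[0]["xyz"] for p in(S,)])
```

```text
True [0.52712123 0.33480899 0.15691768] [-0.16  0.02  6.23]
38.6
screwdriver [[0.4225, -0.1667, 0.023]]
tape [[0.4468, -0.3639, 0.0232]]
switch [[0.5772, -0.4331, 0.0259]]
```

View pics/end.png

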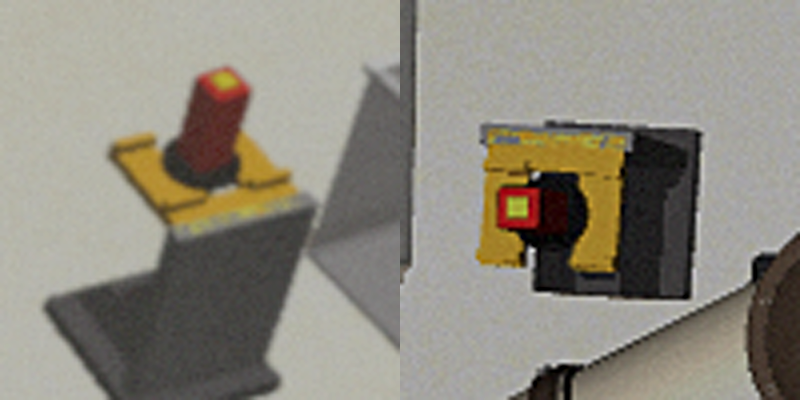

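The tester hangs in the fork as it did at the start: handle top at crop (222,80) in the scene view and (517,207) in the top view. The flange lies between the lips.

```bash
python3 -c "
from workcell import env
env.close_job()"
```

```text
the job is handed in; nothing more can be done
```

I checked all three wells in order, hung the tester back in its fork and handed the job in. The clock stood at about 39 s of the 66 s allowed.

| Well | First touch below mouth (mm) | Axial force while holding (N) |
|---|---|---|
| Brown | 23.7 | 6.2–7.6 |
| Blue | 12.3 | 5.9–6.6 |
| Green | 13.1 | 6.1–7.4 |

- **Pressing:** each contact was held for at least 0.8 s, and the force ran almost straight along the well's axis. Before each press, the tip in the scene picture was within about 2 pixels of where I had calculated it.
- **Return:** the flange touched the fork at the same height as at pick-up (TCP z 0.157 m). The last pictures show the tester upright, with the flange between the lips and the gripper clear.
- **Bystanders:** the screwdriver, tape and switch were found within about 4 mm of where they were at the start, which is about the network's own error.
- **Disagreements:** the search network's well positions differed by about 20 mm between the two cameras. I used mouth positions triangulated from the pictures instead, and those agreed to about 2 mm. In one later picture the network also reported the brown mouth at the rack, which I ignored. The job gave no verdict on hand-in.

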